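# Lock a sheet template to a sloping jig with a quarter-turn T-toggle

### The job

The metal template on the sloping jig is held by one red T-toggle already; fit the second. Take the loose red toggle from the wooden stand, push its crossbar through the empty slot until its collar sits flat on the template, then give it a quarter turn so that the bar lies across the slot behind the plate and holds, and let go. Leave the other things on the bench where they are.

Things in the scene. Friction and masses are not known exactly. Their poses are not given: they have to be found in the camera images.
- toggle: Loose red-gripped T-toggle, 66 mm long, 80 to 170 g, upright in the stand's pocket, collar on the stand's top, bar hanging free. Origin: on its axis at the underside of its round dark collar (34 mm across, 5 thick). z: along the axis to the grip; x: along grip and crossbar, which are parallel. Same after a half turn about z.
- toggle_grip (a point): Centre of the loose toggle's grip, 25 mm above the collar's underside: a red bar standing on the collar, 40 long (x) x 12 thick (y) x 40 high (z 5 to 45 mm from the toggle's origin).
- toggle_bar (a point): Centre of the loose toggle's steel crossbar, 36 long (x) x 8 (y) x 8 high, 17 mm below the collar's underside (z -21 to -13 mm), on a round stem 8 mm thick.
- jig_plate: Fixed sloping top of the jig: blue plate with a bright metal template on it, 8 mm thick in all. Origin: centre of the empty slot's mouth on the upper surface. z: square to the surface, outward, 25 deg from vertical, leaning towards the robot when the jig is not yawed; y: level, along the slot; x: up the slope. Template spans x -70 to 70, y -165 to 55 mm.
- slot (a point): Same point as jig_plate's origin: the empty slot, right through, 42 mm long (y of jig_plate) x 13 mm wide (x), hollow below (over 100 mm free), 160 mm above the bench (the plate's upper edge: 200 mm). The loose toggle passes with its x along jig_plate's y; turned a quarter, either way, its x lies along jig_plate's x.
- locked (a point): The second slot's mouth, 110 mm from the empty one (y = -110 mm of jig_plate), taken by a like red toggle, fixed and already locked, its grip across the slot and 45 mm high.
- stand: Fixed block of pale wood, 90 (x) x 180 (y) x 50 mm high; origin at the centre of its underside. Toggle pocket in its top at y = -40 mm, 16 (x) x 46 (y) mm and 28 mm deep; the punch stands in a hole at y = +55 mm.
- punch: Bystander: steel punch standing in the stand, 12 mm thick, its top 68 mm above the stand; origin at its foot.
- mallet: Bystander: wooden mallet lying down, head 75 x 130 x 75 mm; origin under the head, handle 270 mm along -x.
- hammer: Bystander: hammer lying along its x axis.
- sleeve: Bystander: upright galvanised sheet sleeve, 110 mm across, 140 mm high; origin at the centre of its foot.
- tin: Bystander: green can of rivets, 70 mm across, 90 mm high; origin at the centre of its foot.
- strip: Bystander: flat steel strip 140 (x) x 20 x 6 mm lying between stand and jig; origin at the centre of its underside.
- bracket: Bystander: steel angle bracket 70 x 40 mm, 55 mm high; origin at the centre of its foot.
Not all that is in view belongs to the job. Several things have the shape of the toggle; the one meant has the colours described above.

How it is judged:
By the outcome, as a careful person would: the job done as asked, in the order asked, and still so for the second after the job is handed in, with the robot touching nothing.
It also fails if it takes over 51 s, if anything falls off the work surface, if the arm or the gripper's body presses on something with over 40 N, if the wrist force passes 120 N, or if a joint passes its speed limit or range.

### The arm

A 6-joint arm with a two-finger parallel gripper is mounted at the origin on the work surface. World frame = base frame: x ahead of the robot, y to its left, z up, the work surface at z = 0. Lengths are in m, angles in rad, forces in N, time in s.
With the tool pointing down it reaches from about 0.25 to 0.775 m from the base axis. Payload 4 kg.
Tool frame: the origin (TCP) lies on the centre line of the jaws, within the pads' length; the fingertips stand 17 mm ahead of it and the grasp point (between the pads) lies 2 mm behind it; z points along the fingers, y is the line along which they close (so a half turn about z gives the same grasp; the last joint's range is limited). The gripper opens to 94 mm and grips with 3 to 60 N. Pads are 16 mm wide; open, the fingers measure 119 mm over their backs; the gripper's body (75 mm by 177 mm) begins 78 mm behind the grasp point.
Start: joints at [1.005, 0.087, 1.371, -0, 1.684, -0.103], TCP at [0.246, 0.492, 0.223] pointing down, gripper open.
Joint ranges: [-3.1, 3.1], [-0.76, 2.03], [0.27, 2.55], [-1.08, 4.22], [0.17, 2.65], [-2.57, 2.57]. Speed limits (rad/s): [2.79, 2.79, 3.14, 3.14, 3.14, 3.14].

### API

Orientations are given as [roll, pitch, yaw] about the fixed x, y, z axes, in that order (R = Rz(yaw) Ry(pitch) Rx(roll)).
In Python, from bench import robot gives the robot as it stands.
- The arm moves only by the tool servo_tool, never from a script. Its argument "plan" is a list of rows, each a list of 7 numbers: the shift along the tool's x, y, z normalised to -1 to 1, where 1 is 0.1 m, then the turn, a rotation vector about the tool's x, y, z normalised to -1 to 1, where 1 is pi/2 rad, then the finger opening in mm, from 0 to 94. In form: [[x, y, z, ax, ay, az, gripper], ...]. A call has 1 to 12 rows; each row is the pose to reach, as a shift and turn from the pose commanded when the call began, along the tool's axes at that moment; what a row does not reach only later rows make up. A row lasts 1/12 s, in which the tool goes at most 41.7 mm and 7.16 degrees, less where a joint would pass 70% of its speed; a pose out of reach is approached as far as the arm can. A call with a number of a shift or a turn outside -1 to 1 is refused whole. A call with a gripper value outside its range is refused whole. The fingers move at their own pace and stop on an object; the grip force is fixed at half the most. Time passes only in rows, so rows that repeat a pose let the fingers close. It gives the time, the measured TCP pose, the force, the opening and the grip force at its end, in the units of the state.
- robot.get_obs(): the state, without advancing time (a new reading comes with each control period).
- robot.snapshot(name): name is "side" or "top" or "wrist"; returns the picture (420x560x3 uint8, red, green, blue); there is no depth.
- robot.camera_params(name): a dict with "camera_matrix" (3x3 intrinsics, pixels), "rvec" (rotation vector, rad) and "tvec" (3), from world to camera coordinates, as OpenCV has them; the wrist camera has in their place "tool_from_camera" (4x4, takes a point from camera to tool coordinates, whose origin is the TCP and whose axes are the flange's). Camera axes: x right, y down, z forward; pixel columns grow to the right and rows downward; lengths in m; the calibration is good to about 2 mm. A picture is of the moment at which its call begins: read the wrist's pose just before it. camera_params takes no time and is no camera call.
- robot.close_job(): hands the job in; it is judged then, once.
Trained networks look in the newest picture that a camera, given by its name, has taken for a name from the list of things; names that differ only in an ending like _2 or _b are one class to them, and where a whole thing is asked for, a point or a joint stands for the part that bears it (a point fixed in the world has none). Each returns a list of dicts, best first, with "conf" (0 to 1); they miss things now and then, are a little off and sometimes report something else, mostly with a low value. They report only what shows in the picture. A call takes as long as a camera call. They do not tell look-alikes from the thing itself.
- robot.find_in(thing, camera): "extent" ([centre column, centre row, width, height] in pixels, round what is visible of it).
The state is a dict: "time": time; "joint_positions": joint angles; "qvel": joint speeds; "joint_torque": joint torques, N m; "tool_pos": TCP position; "ee_rot": TCP orientation; "wrist_force": force on the tool from outside, world axes, zero at the start; "wrist_torque": the same for the moment, N m; "width": finger opening in m; "finger_force": force on a finger pad.
Only numpy, scipy, OpenCV 4.12 (cv2) and the standard library are available. Lean on these libraries where they do the work, as an engineer would, in place of code of your own. Each camera call takes 0.05 s, during which the arm holds its last target. There are 200 camera calls.

## Working session

There is one attempt and no reset: what is moved stays moved. The work goes in short steps, Python scripts to look and compute and a tool call to move; the robot and the scene stay as the last step left them, time stands still between calls to the robot, and variables do not carry over. Pictures are saved under pics/ and viewed, at most 10 in all, crops included, and the job is handed in when it is done.

Besides the shell and the picture viewer there is one more tool, called after "Call:" as a command line: name --pt "numbers of a row" for each row, then --argument value for the rest. servo_tool: Moves the arm, as the interface text tells. Scaled input: -1 to 1 covers 0.1 m each way for a shift and pi/2 rad each way for a turn. Its arguments: {"type":"object","properties":{"plan":{"type":"array","items":{"type":"array","items":{"type":"number"}}}},"required":["plan"]}

```bash
mkdir -p pics; ls; python3 - <<'E'
from bench import robot
import cv2
for n in ("side","top"):
    im=robot.snapshot(n); cv2.imwrite(f"pics/{n}0.png",im[...,::-1])
    for t in ("toggle","slot","jig_plate","stand","locked","punch"):
        print(n,t,[(round(d["conf"],2),[round(v) for v in d["extent"]]) for d in robot.find_in(t,n)[:4]])
    print(robot.camera_params(n))
print(robot.camera_params("wrist")); print(robot.get_obs())
E
```

```text
pics
side toggle [(0.75, [371, 287, 17, 24]), (0.66, [342, 276, 9, 23]), (0.56, [366, 250, 13, 19]), (0.47, [318, 261, 12, 23])]
side slot [(0.95, [287, 164, 80, 62]), (0.55, [355, 230, 11, 19])]
side jig_plate [(0.59, [288, 164, 78, 61])]
side stand [(0.73, [364, 255, 56, 51]), (0.7, [368, 251, 9, 16])]
side locked [(0.83, [290, 167, 78, 56])]
side punch [(0.53, [356, 228, 7, 17])]
{'camera_matrix': array([[543.59257167,   0.        , 287.28587517],
       [  0.        , 543.59257167, 212.47481343],
       [  0.        ,   0.        ,   1.        ]]), 'rvec': array([ 2.05890811, -0.50003744,  0.30974285]), 'tvec': array([-0.42868808,  0.19978035,  1.45785909])}
top toggle [(0.61, [348, 170, 16, 14]), (0.57, [354, 202, 13, 12]), (0.5, [326, 207, 9, 10]), (0.43, [382, 195, 17, 16])]
top slot [(0.7, [205, 148, 86, 68])]
top jig_plate [(0.72, [203, 148, 95, 63])]
top stand [(0.56, [333, 163, 62, 46]), (0.46, [321, 154, 6, 10])]
top locked [(0.82, [202, 148, 84, 63])]
top punch [(0.19, [204, 148, 88, 61])]
{'camera_matrix': array([[394.68759271,   0.        , 275.1281908 ],
       [  0. 
[... 749 characters left out ...]
7, 'joint_positions': array([ 1.00490715e+00,  8.71571718e-02,  1.37068064e+00, -1.52570668e-05,
        1.68358260e+00, -1.03105447e-01]), 'qvel': array([ 4.57411682e-04, -6.94777992e-04,  1.54668198e-03, -7.45908819e-04,
        4.23467883e-04,  8.09166305e-05]), 'joint_torque': array([ 5.82873345e-04, -3.39916170e+01, -3.02515876e+01,  7.20400549e-02,
        2.33472220e-02, -2.46081640e-05]), 'tool_pos': array([0.24556802, 0.49216402, 0.22253914]), 'ee_rot': array([3.14142290e+00, 3.28060273e-05, 2.67880721e+00]), 'wrist_force': array([ 0.16426489, -0.38220858,  0.21738051]), 'wrist_torque': array([ 0.00191244,  0.02617786, -0.00573138]), 'finger_force': 0.0, 'width': 0.0941142687524209}
```

```bash
python3 - <<'E'
import cv2
a=cv2.imread("pics/side0.png")[100:320,220:420];b=cv2.imread("pics/top0.png")[90:240,130:410]
cv2.imwrite("pics/side0c.png",cv2.resize(a,None,fx=2.7,fy=2.7,interpolation=2)); cv2.imwrite("pics/top0c.png",cv2.resize(b,None,fx=2.8,fy=2.8,interpolation=2))
E
```

```text
(no output)
```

View pics/side0c.png

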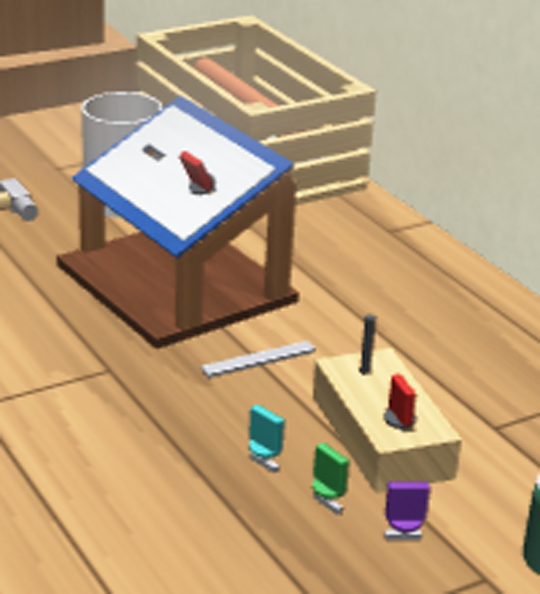

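View pics/top0c.png

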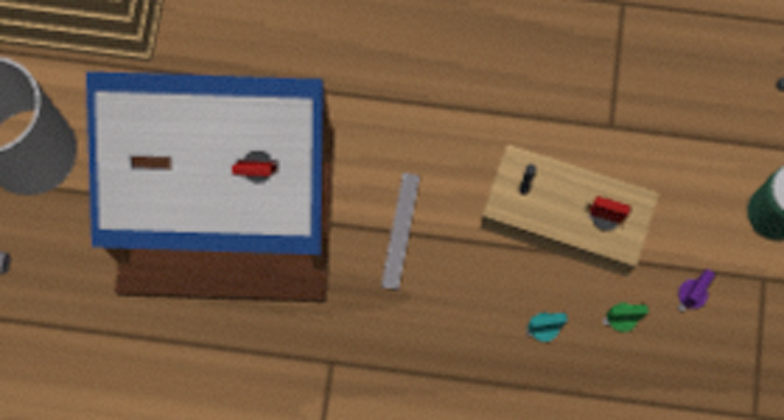

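The toggle-shaped candidates, at full side-image pixels, are:
- Red with a dark collar, on the stand: (369,249).
- Teal: (318,261).
- Green: (342,276).
- Purple: (371,287).
- Red, already locked on the jig: (293,164).

The one on the stand is the one meant: red grip, dark collar, upright in the wooden stand. The enlarged crop confirms this. The empty slot is at side (277,156) and top (184,148).

```bash
cat > h.py <<'E'
import numpy as np, cv2
from scipy.spatial.transform import Rotation as Ro
from bench import robot
def cam(n):
    p=robot.camera_params(n); K=p["camera_matrix"]
    if n=="wrist":
        o=robot.get_obs(); T=np.eye(4); T[:3,:3]=Ro.from_euler("xyz",o["ee_rot"]).as_matrix(); T[:3,3]=o["tool_pos"]
        return K@np.linalg.inv(T@p["tool_from_camera"])[:3]
    return K@np.c_[cv2.Rodrigues(p["rvec"])[0],p["tvec"]]
def tri(P,Q,a,b):
    X=cv2.triangulatePoints(P,Q,np.array(a,float).reshape(2,1),np.array(b,float).reshape(2,1)); return (X[:3]/X[3]).ravel()
def proj(P,X):
    q=P@np.r_[X,1]; return q[:2]/q[2]
def plane(P,a,z):
    # world point on pixel ray a at height z
    A=np.c_[P[:,:2],P[:,2]*z+P[:,3]]; q=np.linalg.solve(A,[a[0],a[1],1]); return np.r_[q[:2]/q[2],z]
E
python3 - <<'E'
from h import *
S,T=cam("side"),cam("top")
np.set_printoptions(precision=4,suppress=True)
s=lambda u,v:(220+u/2.7,100+v/2.7); t=lambda u,v:(130+u/2.8,90+v/2.8)
for n,a,b in [("collar",(401,421),(604,217)),("griptop",(402,380),(611,205)),("slot",(153,152),(150,162)),("c1",(82,178),(95,230)),("c",(180,107),(95,92)),("c",(278,165),(313,100)),("c",(178,242),(310,235)),("lock",(203,187),(258,165)),("punchtop",(370,318),(530,170)),
 ]:
    X=tri(S,T,s(*a),t(*b)); print(n,X,proj(S,X)-s(*a),proj(T,X)-t(*b))
for n,b in [("std",(508,145)),("std",(658,192)),("std",(632,258)),("std",(484,218))]: print(n,plane(T,t(*b),.05))
E
```

```text
collar [ 0.6232 -0.2214  0.0452] [-0.4228  0.1387] [ 0.3754 -0.6428]
griptop [ 0.6202 -0.2198  0.0963] [-0.3172  0.1073] [ 0.2897 -0.4943]
slot [0.5819 0.2658 0.1579] [-0.1171  0.0247] [ 0.1265 -0.2309]
c1 [0.5124 0.3239 0.1119] [ 0.2326 -0.0369] [-0.2408  0.4538]
c [0.6471 0.3257 0.1823] [-1.0827  0.2467] [ 1.2429 -2.2266]
c [0.6604 0.1033 0.1923] [-0.6636  0.1961] [ 0.7265 -1.2608]
c [0.5309 0.0964 0.1255] [ 0.609  -0.1357] [-0.5985  1.0967]
lock [0.593  0.1557 0.1559] [ 0.0285 -0.0069] [-0.0299  0.0538]
punchtop [ 0.6418 -0.1273  0.1143] [-0.3351  0.1107] [ 0.322  -0.5514]
std [ 0.6902 -0.1033  0.05  ]
std [ 0.6567 -0.2775  0.05  ]
std [ 0.576  -0.2551  0.05  ]
std [ 0.6006 -0.0862  0.05  ]
```

Call:
servo_tool --pt "-0.96 -0.25 -0.4 0 0 0.2 94" --pt "-0.96 -0.25 -0.4 0 0 0.2 94" --pt "-0.96 -0.25 -0.4 0 0 0.2 94" --pt "-0.96 -0.25 -0.4 0 0 0.2 94"

```text
time: 1.03
tool_pos: [0.3238, 0.4253, 0.2653]
ee_rot: [3.136, 0.002, 2.358]
wrist_force: [0.9, -0.0, 0.4]
width: 0.0941
finger_force: 0.0
```

Call:
servo_tool --pt "-1 0.06 -0.2 0 0 0 94" --pt "-1 0.06 -0.2 0 0 0 94" --pt "-1 0.06 -0.2 0 0 0 94"

```text
time: 1.28
tool_pos: [0.3978, 0.3594, 0.2829]
ee_rot: [3.141, 0.001, 2.364]
wrist_force: [-0.1, 0.7, 0.1]
width: 0.0938
finger_force: 0.0
```

Call:
servo_tool --pt "-1 0.06 -0.2 0 0 0 94" --pt "-1 0.06 -0.2 0 0 0 94" --pt "-1 0.06 -0.2 0 0 0 94"

```text
time: 1.53
tool_pos: [0.4737, 0.2932, 0.3026]
ee_rot: [3.141, 0.001, 2.363]
wrist_force: [-0.1, 1.2, 0.4]
width: 0.0943
finger_force: 0.0
```

Call:
servo_tool --pt "-1 0.06 -0.2 0 0 0.45 94" --pt "-1 0.06 -0.2 0 0 0.45 94" --pt "-1 0.06 -0.2 0 0 0.45 94" --pt "-1 0.06 -0.2 0 0 0.45 94" --pt "-1 0.06 -0.2 0 0 0.45 94" --pt "-1 0.06 -0.2 0 0 0.45 94" --pt "-1 0.06 -0.2 0 0 0.45 94" --pt "-1 0.06 -0.2 0 0 0.45 94"

```text
time: 2.2
tool_pos: [0.5465, 0.2301, 0.3219]
ee_rot: [-3.141, -0.0, 1.661]
wrist_force: [0.9, -0.2, -0.1]
width: 0.0938
finger_force: 0.0
```

```bash
python3 - <<'E'
from h import *
im=robot.snapshot("wrist"); o=robot.get_obs(); print(o["time"],o["tool_pos"],o["ee_rot"],o["joint_positions"])
np.save("P1.npy",cam("wrist")); cv2.imwrite("pics/w1.png",im[...,::-1])
E
```

```text
2.25 [0.54649593 0.23007708 0.32206569] [-3.14087755e+00 -2.31772404e-04  1.66120065e+00] [3.02668076e-01 1.89105907e-01 1.06075638e+00 3.97606568e-04
 1.89238056e+00 2.12389215e-01]
```

View pics/w1.png

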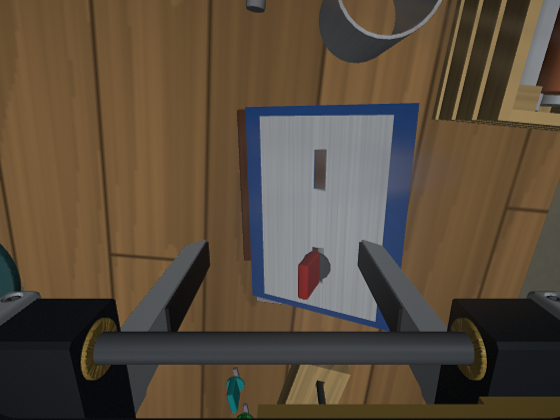

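The wrist view shows the empty slot at (320,170), long side vertical in the image (along the jig's y), and the locked toggle at (312,272). Next I'll fit the jig pose to the template corners and slot in all three views.

```bash
cat > jig.py <<'E'
from h import *
from scipy.optimize import least_squares
np.set_printoptions(precision=4,suppress=True)
M=np.array([[-70,55,0],[70,55,0],[70,-165,0],[-70,-165,0],[0,0,0]])/1e3
def jigR(yaw,tilt=np.radians(25)): return Ro.from_euler("z",yaw).as_matrix()@Ro.from_euler("y",-tilt).as_matrix()
E
python3 - <<'E'
from jig import *
ims={n:cv2.imread(f"pics/{f}.png") for n,f in (("side","side0"),("top","top0"),("wrist","w1"))}
Ps={"side":cam("side"),"top":cam("top"),"wrist":np.load("P1.npy")}
s=lambda u,v:(220+u/2.7,100+v/2.7); t=lambda u,v:(130+u/2.8,90+v/2.8)
px={"side":[s(180,107),s(278,165),s(178,242),s(82,178)],"top":[t(95,92),t(313,100),t(310,235),t(97,230)],"wrist":[(393,115),(376,322),(264,300),(260,116)]}
slot0={"side":s(153,152),"top":t(150,162),"wrist":(320,170)}
order=[1,2,3,0]
obs=[]
for n,im in ims.items():
    g=cv2.cvtColor(im,cv2.COLOR_BGR2GRAY)
    c=cv2.cornerSubPix(g,np.array(px[n],np.float32).reshape(-1,1,2),(4,4),(-1,-1),(3,50,.01)).reshape(-1,2)
    print(n,(c-px[n]).round(1).tolist())
    u,v=map(int,slot0[n]); r=28 if n=="wrist" else 10
    sub=im[v-r:v+r,u-r:u+r].astype(float); w=np.clip((sub.max()*0.8-sub[...,0]),0,None)
    w=(sub[...,0]<0.65*np.median(sub[...,0]))*1.; ys,xs=np.nonzero(w); sc=np.array([u-r+np.average(xs),v-r+np.average(ys)]); print(" slot",sc,w.sum(),np.ptp(xs),np.ptp(ys))
    for k,p in zip(order,c): obs.append((n,k,p,1))
    obs.append((n,4,sc,2.))
def f(q):
    R=jigR(q[3],q[4]); return np.concatenate([w*(proj(Ps[n],q[:3]+R@M[k])-p) for n,k,p,w in obs]+[[ (q[4]-np.radians(25))*100]])
r=least_squares(f,[.58,.266,.16,.08,np.radians(25)],loss="soft_l1"); print(r.x,np.degrees(r.x[3:])); print(r.fun[:-1].reshape(-1,2).round(1))
E
```

```text
side [[-0.0, -0.0], [-1.4, 1.0], [1.8, -1.0], [0.8, -3.9]]
 slot [273.2778 152.7222] 36.0 14 12
top [[-1.3, -0.3], [-0.7, -0.7], [-0.1, -0.2], [-0.1, -1.0]]
 slot [183.7119 147.6271] 59.0 13 4
wrist [[0.5, -0.5], [-1.2, -0.7], [0.0, 0.0], [-0.8, -0.3]]
 slot [319.7767 168.696 ] 421.0 11 38
[0.5813 0.2632 0.1622 0.0953 0.4347] [ 5.458  24.9046]
[[-2.8 -1.7]
 [ 0.4 -0.8]
 [ 0.2 -0.9]
 [ 0.9 -0.4]
 [ 6.9  5.5]
 [ 1.7 -0.7]
 [ 0.8 -0.5]
 [ 0.7 -0.1]
 [ 1.2 -0.2]
 [ 1.  -0.4]
 [ 0.8 -1.2]
 [ 0.3  0. ]
 [-0.5 -7.2]
 [-0.3 -1.3]
 [-1.9  0.4]]
```

Call:
servo_tool --pt "-0.91 0.07 0 0 0 0 94" --pt "-0.91 0.07 0 0 0 0 94" --pt "-0.91 0.07 0 0 0 0 94"

```text
time: 2.5
tool_pos: [0.5622, 0.1352, 0.3223]
ee_rot: [3.142, 0.003, 1.655]
wrist_force: [0.7, -0.6, 0.1]
width: 0.0942
finger_force: 0.0
```

Call:
servo_tool --pt "-0.91 0.07 0 0 0 0 94" --pt "-0.91 0.07 0 0 0 0 94" --pt "-0.91 0.07 0 0 0 0 94"

```text
time: 2.75
tool_pos: [0.5771, 0.0447, 0.322]
ee_rot: [-3.141, 0.002, 1.654]
wrist_force: [-0.2, 0.2, 0.3]
width: 0.094
finger_force: 0.0
```

Call:
servo_tool --pt "-0.91 0.07 0.4 0 0 0 94" --pt "-0.91 0.07 0.4 0 0 0 94" --pt "-0.91 0.07 0.4 0 0 0 94"

```text
time: 3.0
tool_pos: [0.5911, -0.0438, 0.2796]
ee_rot: [-3.138, 0.0, 1.656]
wrist_force: [-0.7, 0.5, -0.2]
width: 0.0937
finger_force: 0.0
```

Call:
servo_tool --pt "-0.91 0.07 0.4 0 0 0 94" --pt "-0.91 0.07 0.4 0 0 0 94" --pt "-0.91 0.07 0.4 0 0 0 94"

```text
time: 3.25
tool_pos: [0.6058, -0.1336, 0.2392]
ee_rot: [-3.138, -0.001, 1.656]
wrist_force: [-0.4, 0.4, -1.1]
width: 0.094
finger_force: 0.0
```

Call:
servo_tool --pt "-0.91 0.07 0.4 0 0 0.18 80" --pt "-0.91 0.07 0.4 0 0 0.18 80" --pt "-0.91 0.07 0.4 0 0 0.18 80" --pt "-0.91 0.07 0.4 0 0 0.18 80" --pt "-0.91 0.07 0.4 0 0 0.18 80" --pt "-0.91 0.07 0.4 0 0 0.18 80"

```text
time: 3.75
tool_pos: [0.6219, -0.2188, 0.2038]
ee_rot: [3.14, -0.001, 1.378]
wrist_force: [0.2, 0.1, 0.2]
width: 0.0799
finger_force: 0.0
```

```bash
python3 - <<'E'
from h import *
im=robot.snapshot("wrist"); o=robot.get_obs(); print(o["time"],o["tool_pos"],o["ee_rot"],o["joint_positions"])
np.save("P2.npy",cam("wrist")); cv2.imwrite("pics/w2.png",im[...,::-1])
E
```

```text
3.8 [ 0.6220173  -0.21872343  0.20434522] [ 3.13907083e+00 -5.51690470e-04  1.37854228e+00] [-4.24646430e-01  3.35268448e-01  1.11253334e+00  1.12583659e-03
  1.69146382e+00 -2.32254860e-01]
```

View pics/w2.png

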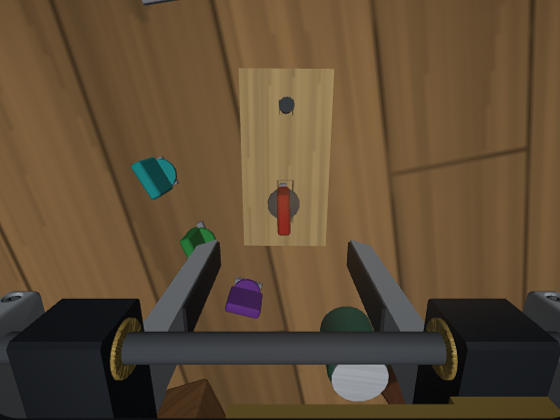

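The loose red toggle is at (284,210), standing in its pocket and framed by the open jaws. I'll fit its grip box to the red mask.

```bash
cat >> h.py <<'E'
def redmask(bgr):
    b,g,r=[bgr[...,i].astype(int) for i in range(3)]; return (r>90)&(r>2.2*g)&(r>2.2*b)
BOX=np.array([[x,y,z] for x in(-.02,.02) for y in(-.006,.006) for z in(.005,.045)])
def soft(P,T,R,shape,ss=8):
    p=np.array([proj(P,T+R@c) for c in BOX]); m=np.zeros(shape,np.uint8)
    cv2.fillConvexPoly(m,cv2.convexHull((p*256).round().astype(np.int32)),255,cv2.LINE_AA,8); return m/255.
E
python3 - <<'E'
from jig import *
from scipy.optimize import minimize
views=[]
for n,f,(u,v,r) in (("wrist","w2",(284,210,40)),("side","side0",(369,248,18)),("top","top0",(347,165,14))):
    im=cv2.imread(f"pics/{f}.png"); m=redmask(im); w=np.zeros(m.shape); w[v-r:v+r,u-r:u+r]=1
    m=m*w; P=np.load("P2.npy") if n=="wrist" else cam(n); views.append((n,P,m,w)); print(n,m.sum())
def cost(q,vs=views):
    R=Ro.from_euler("z",q[3]*10).as_matrix(); return sum((abs(soft(P,q[:3],R,m.shape)-m)*w).sum()/m.sum() for n,P,m,w in vs)
for z in (None,.05):
  for y0 in (75,79,83):
    x0=np.array([.622,-.22,.05,np.radians(y0)/10])
    g=(lambda q:cost(q)) if z is None else (lambda q:cost(np.r_[q[:2],z,q[3]],views[:1]))
    S=np.vstack([x0,x0+np.eye(4)*[.003,.003,.003,.01]]); r=minimize(g,x0,method="Nelder-Mead",options=dict(initial_simplex=S,xatol=1e-5,fatol=1e-4,maxiter=300))
    print(z,r.x[:3],np.degrees(r.x[3]*10),r.fun)
print([cost(r.x,[v]) for v in views])
E
```

```text
wrist 480.0
side 79.0
top 41.0
None [ 0.6229 -0.2217  0.0496] 70.58955825362342 4.352009496193249
None [ 0.623  -0.2218  0.0492] 71.0079371761618 4.346780907021653
None [ 0.6226 -0.2225  0.0463] 71.48220075484682 4.318223413786631
0.05 [ 0.6217 -0.2233  0.0522] 80.9750089888313 0.5457598039215685
0.05 [ 0.6219 -0.2222  0.0524] 80.81602782949511 0.5457189542483661
0.05 [ 0.6218 -0.2228  0.0537] 82.09297034900136 0.5454084967320262
[np.float64(0.5873202614379085), np.float64(1.625862496897493), np.float64(2.456910569105691)]
```

```bash
python3 - <<'E'
from jig import *
P=np.load("P2.npy"); im=cv2.imread("pics/w2.png"); m=redmask(im)[170:250,260:310]
ys,xs=np.nonzero(m); print(xs.min()+260,xs.max()+260,ys.min()+170,ys.max()+170,m.sum())
p=np.array([proj(P,np.array([.622,-.221,.05])+Ro.from_euler("z",1.38).as_matrix()@c) for c in BOX]);print(p)
for y in range(182,240,4): print(y,[tuple(im[y,x][::-1]) for x in range(274,296,4)])
s=soft(P,np.array([.622,-.221,.05]),Ro.from_euler("z",1.38).as_matrix(),(420,560)); print(s.sum())
E
```

```text
278 289 187 234 480
[[288.2998 219.5309]
 [289.0932 233.0718]
 [276.9981 219.5593]
 [276.2967 233.1055]
 [288.4152 182.5095]
 [289.2568 191.5043]
 [276.7109 182.5351]
 [275.9416 191.5345]]
182 [(np.uint8(153), np.uint8(129), np.uint8(88)), (np.uint8(124), np.uint8(105), np.uint8(71)), (np.uint8(132), np.uint8(112), np.uint8(78)), (np.uint8(135), np.uint8(115), np.uint8(78)), (np.uint8(152), np.uint8(129), np.uint8(87)), (np.uint8(143), np.uint8(120), np.uint8(82))]
186 [(np.uint8(153), np.uint8(129), np.uint8(88)), (np.uint8(115), np.uint8(95), np.uint8(63)), (np.uint8(106), np.uint8(82), np.uint8(81)), (np.uint8(108), np.uint8(84), np.uint8(78)), (np.uint8(153), np.uint8(130), np.uint8(88)), (np.uint8(145), np.uint8(123), np.uint8(84))]
190 [(np.uint8(139), np.uint8(118), np.uint8(81)), (np.uint8(82), np.uint8(39), np.uint8(25)), (np.uint8(98), np.uint8(45), np.uint8(30)), (np.uint8(99), np.uint8(45), np.uint8(30)), (np.uint8(72), np.uint8(67), np.uint8(60)), (np.uint8(151), np.uint8(127), np.uint8(87))]
194 [(np.uint8(74), np.uint8(68), np.uint8(63)), (np.uint8(87), np.uint8(45), n
[... 2534 characters left out ...]
4), np.uint8(40), np.uint8(29)), (np.uint8(106), np.uint8(80), np.uint8(54)), (np.uint8(148), np.uint8(124), np.uint8(84))]
234 [(np.uint8(152), np.uint8(128), np.uint8(87)), (np.uint8(107), np.uint8(83), np.uint8(57)), (np.uint8(115), np.uint8(38), np.uint8(27)), (np.uint8(110), np.uint8(37), np.uint8(26)), (np.uint8(150), np.uint8(129), np.uint8(88)), (np.uint8(148), np.uint8(124), np.uint8(85))]
238 [(np.uint8(152), np.uint8(128), np.uint8(87)), (np.uint8(147), np.uint8(123), np.uint8(84)), (np.uint8(144), np.uint8(122), np.uint8(83)), (np.uint8(132), np.uint8(111), np.uint8(75)), (np.uint8(147), np.uint8(124), np.uint8(85)), (np.uint8(148), np.uint8(124), np.uint8(85))]
742.6039215686276
```

Call:
servo_tool --pt "-0.035 0 0.8 0 0 0 50" --pt "-0.035 0 0.8 0 0 0 50" --pt "-0.035 0 0.8 0 0 0 50" --pt "-0.035 0 0.8 0 0 0 50"

```text
time: 4.13
tool_pos: [0.6193, -0.2219, 0.1207]
ee_rot: [-3.136, -0.002, 1.377]
wrist_force: [0.1, -0.0, 0.3]
width: 0.0566
finger_force: 0.0
```

```bash
python3 - <<'E'
from jig import *
im=robot.snapshot("wrist"); o=robot.get_obs(); print(o["time"],o["tool_pos"],o["ee_rot"])
np.save("P3.npy",cam("wrist")); cv2.imwrite("pics/w3.png",im[...,::-1]); P=cam("wrist")
print([proj(P,np.array([.622,-.2225,.05])+Ro.from_euler("z",1.38).as_matrix()@c).round() for c in BOX])
E
```

```text
4.1833 [ 0.6212 -0.223   0.1241] [ 3.1405 -0.0002  1.377 ]
[array([291., 248.]), array([292., 271.]), array([276., 248.]), array([275., 271.]), array([291., 200.]), array([292., 216.]), array([275., 200.]), array([274., 216.])]
```

View pics/w3.png

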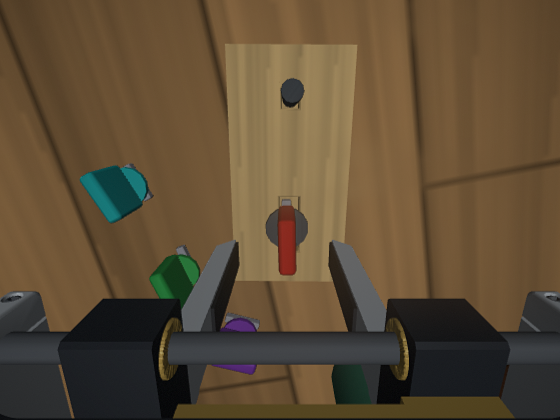

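The grip is at (288,240), about 3 mm right of and 3 mm nearer than assumed. I'll correct for that, descend and close.

Call:
servo_tool --pt "-0.03 0.03 0.2 0 0 0 50" --pt "-0.03 0.03 0.46 0 0 0 50" --pt "-0.03 0.03 0.46 0 0 0 50" --pt "-0.03 0.03 0.46 0 0 0 50"

```text
time: 4.52
tool_pos: [0.6238, -0.2276, 0.0787]
ee_rot: [3.14, 0.0, 1.376]
wrist_force: [-0.1, 0.1, 0.1]
width: 0.0497
finger_force: 0.0
```

Call:
servo_tool --pt "0 0 0 0 0 0 0" --pt "0 0 0 0 0 0 0" --pt "0 0 0 0 0 0 0" --pt "0 0 0 0 0 0 0" --pt "0 0 0 0 0 0 0" --pt "0 0 0 0 0 0 0" --pt "0 0 0 0 0 0 0" --pt "0 0 0 0 0 0 0"

```text
time: 5.18
tool_pos: [0.6226, -0.2277, 0.0768]
ee_rot: [-3.141, -0.0, 1.375]
wrist_force: [-2.0, 0.9, 3.6]
width: 0.012
finger_force: 30.0
```

Call:
servo_tool --pt "0 0 -0.3 0 0 0 0" --pt "0 0 -0.6 0 0 0 0" --pt "0 0 -1 0 0 0 0" --pt "0 0 -1 0 0 0 0" --pt "0 0 -1 0 0 0 0"

```text
time: 5.6
tool_pos: [0.6247, -0.2286, 0.1802]
ee_rot: [3.134, 0.002, 1.375]
wrist_force: [0.2, -0.1, -0.9]
width: 0.0121
finger_force: 30.0
```

```bash
python3 - <<'E'
from jig import *
im=robot.snapshot("wrist"); o=robot.get_obs(); print(o["time"],o["tool_pos"],o["ee_rot"],o["width"])
cv2.imwrite("pics/w4.png",im[...,::-1]); P=cam("wrist")
R=Ro.from_euler("xyz",o["ee_rot"]).as_matrix()@np.diag([1,-1,-1.]); 
for nm,c in [("collarF",(.017,0,.0)),("collarN",(-.017,0,0)),("barF",(.018,0,-.017)),("barN",(-.018,0,-.017)),("gripF",(.02,0,.045)),("gripF0",(.02,0,.005))]+[("collL",(0,.017,0)),("collR",(0,-.017,0))]: print(nm,proj(P,o["tool_pos"]+R@(np.array(c)-[0,0,.026])).round(1))
cv2.imwrite("pics/w4c.png",cv2.resize(im[170:370,190:380,::-1],None,fx=3,fy=3,interpolation=2))
E
```

```text
5.65 [ 0.6234 -0.228   0.177 ] [3.1395 0.0003 1.3751] 0.012025176010999
collarF [282.2 222.5]
collarN [282.3 270.2]
barF [282.3 213.2]
barN [282.3 260.4]
gripF [282.  246.3]
gripF0 [282.2 220.6]
collL [256.4 246.9]
collR [308.  246.9]
```

View pics/w4c.png

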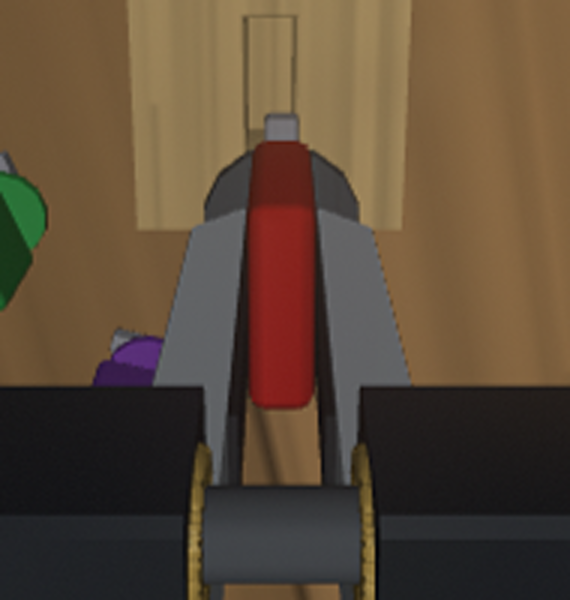

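```bash
python3 - <<'E'
from jig import *
from scipy.optimize import least_squares
P=cam("wrist");o=robot.get_obs(); R=Ro.from_euler("xyz",o["ee_rot"]).as_matrix()@np.diag([1,-1,-1.])
F=[((.02,.045),238.3),((.02,.005),216.7),((-.02,.045),306)]
def row(c,q):
    a=Ro.from_euler("y",q[2]).as_matrix(); return proj(P,o["tool_pos"]+R@(a@np.array([c[0],0,c[1]])+[q[0],0,-.026+q[1]]))[1]
def bar(q): return min(row((.018,z),q) for z in(-.013,-.021))
for fixed in (0,1):
    f=lambda q:[row(c,q)-r for c,r in F]+[bar(q)-207.7,(q[2])*(1e4 if fixed else 20), q[1]/.001]
    r=least_squares(f,[.003,0,0],x_scale=[.001,.001,.01],diff_step=1e-4); print(r.x,np.array(r.fun).round(1))
for x in (240,300): pass
E
```

```text
[ 0.0028 -0.001   0.0266] [-0.7 -1.3  1.9  0.1  0.5 -1. ]
[ 0.0033 -0.0014  0.    ] [ 0.7 -1.9  2.1 -1.3  0.  -1.4]
```

The toggle is held with its axis about 3 mm ahead of the TCP along tool x and its collar about 27 mm below. The bar's far end shows at (284,209). Next I'll carry it high to the jig.

Call:
servo_tool --pt "0 0 -0.5 0 0 0 0" --pt "0.1 0 -1 0 0 0 0" --pt "0.3 0 -1 0 0 0 0" --pt "0.3 0 -1 0 0 0 0"

```text
time: 5.98
tool_pos: [0.6306, -0.1957, 0.2807]
ee_rot: [3.134, -0.001, 1.378]
wrist_force: [0.8, 0.2, 0.1]
width: 0.0118
finger_force: 30.0
```

Call:
servo_tool --pt "0.35 -0.17 -0.1 0 0 0 0" --pt "0.7 -0.34 -0.1 0 0 0 0" --pt "1 -0.5 -0.1 0 0 0 0" --pt "1 -0.5 -0.1 0 0 0 0"

```text
time: 6.32
tool_pos: [0.5971, -0.085, 0.2836]
ee_rot: [-3.135, -0.003, 1.382]
wrist_force: [-0.1, -0.3, -0.7]
width: 0.0116
finger_force: 30.0
```

Call:
servo_tool --pt "0.35 -0.17 -0.1 0 0 0 0" --pt "0.7 -0.34 -0.1 0 0 0 0" --pt "1 -0.5 -0.1 0 0 0 0" --pt "1 -0.5 -0.1 0 0 0 0"

```text
time: 6.65
tool_pos: [0.5675, 0.0222, 0.2938]
ee_rot: [-3.136, -0.002, 1.382]
wrist_force: [0.3, -0.6, -1.6]
width: 0.0118
finger_force: 30.0
```

Call:
servo_tool --pt "0.35 -0.17 -0.1 0 0 0 0" --pt "0.7 -0.34 -0.1 0 0 0 0" --pt "1 -0.5 -0.1 0 0 0 0" --pt "1 -0.5 -0.1 0 0 0 0"

```text
time: 6.98
tool_pos: [0.5382, 0.1294, 0.3038]
ee_rot: [-3.136, -0.001, 1.382]
wrist_force: [-0.1, -0.5, -1.1]
width: 0.0119
finger_force: 30.0
```

Call:
servo_tool --pt "0.35 -0.17 -0.1 0 0 -0.06 0" --pt "0.7 -0.34 -0.1 0 0 -0.12 0" --pt "1 -0.5 -0.1 0 0 -0.184 0" --pt "1 -0.5 -0.1 0 0 -0.184 0"

```text
time: 7.32
tool_pos: [0.5088, 0.2367, 0.3136]
ee_rot: [-3.137, -0.002, 1.673]
wrist_force: [0.2, -0.5, -1.1]
width: 0.0118
finger_force: 30.0
```

Call:
servo_tool --pt "0 0 0 -0.06 0 0 0" --pt "0 0 0 -0.12 0 0 0" --pt "0 0 0 -0.18 0 0 0" --pt "0 0 0 -0.24 0 0 0" --pt "0 0 0 -0.278 0 0 0" --pt "0 0 0 -0.278 0 0 0" --pt "0 0 0 -0.278 0 0 0"

```text
time: 7.9
tool_pos: [0.5099, 0.2315, 0.3142]
ee_rot: [2.709, 0.002, 1.663]
wrist_force: [-0.1, 0.8, -0.6]
width: 0.0122
finger_force: 30.0
```

```bash
cat >> jig.py <<'E'
def need(slot,yaw,h,off=(.003,0,.027)):
    o=robot.get_obs(); J=jigR(yaw); Rt=np.c_[J[:,1],J[:,0],-J[:,2]]; Rc=Ro.from_euler("xyz",o["ee_rot"]).as_matrix()
    T=slot+h*J[:,2]-Rt@np.array(off)
    print("t",o["time"],"pos",o["tool_pos"],"shift",Rc.T@(T-o["tool_pos"])/.1,"turn",Ro.from_matrix(Rc.T@Rt).as_rotvec()/(np.pi/2),"F",o["wrist_force"],"w",o["width"])
E
python3 - <<'E'
from jig import *
im=robot.snapshot("wrist"); cv2.imwrite("pics/w5.png",im[...,::-1]); np.save("P5.npy",cam("wrist"))
need(np.array([.5815,.263,.161]),np.radians(5.4),.08); print(robot.get_obs()["joint_positions"],robot.get_obs()["ee_rot"])
E
```

```text
t 7.95 pos [0.5106 0.2317 0.3149] shift [0.2159 0.017  0.635 ] turn [-0.0018  0.0015 -0.001 ] F [-0.0977 -0.1598 -0.4057] w 0.011651839237625793
[ 0.4021 -0.1836  1.5092 -0.1317  1.4027  0.3048] [2.7082 0.0014 1.6626]
```

View pics/w5.png

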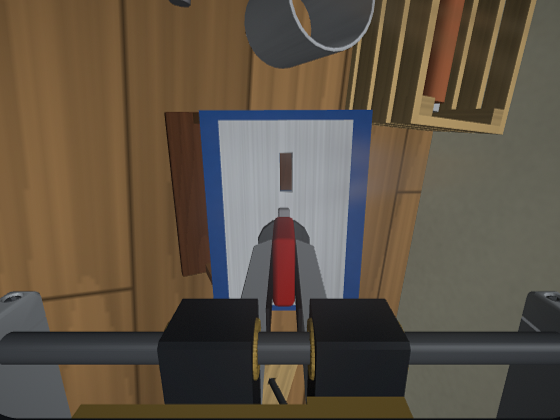

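The empty slot is at (286,171), directly ahead of the bar end at (284,212), and the template's top corners are at (219,121) and (353,120). I'll refit with this view.

```bash
cat >> jig.py <<'E'
def slotpx(im,u,v,r=28):
    sub=im[v-r:v+r,u-r:u+r].astype(float); m=(sub.max(2)<0.65*np.median(sub.max(2))).astype(np.uint8)
    n,l,st,ce=cv2.connectedComponentsWithStats(m); k=1+np.argmax(st[1:,4]); 
    rc=cv2.minAreaRect(np.argwhere(l==k)[:,::-1].astype(np.float32)); print("slot rect",rc[0][0]+u-r,rc[0][1]+v-r,rc[1],rc[2],st[k]); return ce[k]+[u-r,v-r]
E
python3 - <<'E'
from jig import *
w1,w5,tp=[cv2.imread(f"pics/{f}.png") for f in("w1","w5","top0")]
Ps={"w1":np.load("P1.npy"),"w5":np.load("P5.npy"),"top":cam("top"),"side":cam("side")}
obs=[("w1",4,slotpx(w1,320,170),2),("w5",4,slotpx(w5,286,171,24),3),("side",4,(276.7,156.3),1),("top",4,(183.7,147.6),1)]
def sub(im,n,pts):
    g=cv2.cvtColor(im,cv2.COLOR_BGR2GRAY); c=cv2.cornerSubPix(g,np.array([p[1] for p in pts],np.float32).reshape(-1,1,2),(4,4),(-1,-1),(3,50,.01)).reshape(-1,2)
    for (k,p0),p in zip(pts,c): obs.append((n,k,p,1)); print(n,k,p0,p)
sub(w1,"w1",[(1,(393,115)),(2,(376,322)),(0,(260,116))]); sub(w5,"w5",[(0,(219,121)),(1,(353,120))])
sub(tp,"top",[(1,(163,123)),(2,(241.5,125.5)),(3,(240.7,173.9)),(0,(164.5,171.5))])
def f(q):
    R=jigR(q[3],q[4]); return np.concatenate([w*(proj(Ps[n],q[:3]+R@M[k])-p) for n,k,p,w in obs]+[[ (q[4]-np.radians(25))*100]])
r=least_squares(f,[.58,.263,.16,.09,np.radians(25)],loss="soft_l1"); q=r.x; print(q,np.degrees(q[3:])); print(r.fun[:-1].reshape(-1,2).round(1).tolist())
need(q[:3],q[3],.08)
E
```

```text
slot rect 319.8129463195801 168.92458534240723 (10.924542427062988, 38.1842041015625) 1.9749339818954468 [ 22   8  12  39 421]
slot rect 285.5 171.5 (37.0, 11.0) 90.0 [ 18   6  12  38 456]
w1 1 (393, 115) [393.4957 114.5018]
w1 2 (376, 322) [374.7995 321.3493]
w1 0 (260, 116) [259.2064 115.748 ]
w5 0 (219, 121) [217.4849 120.0098]
w5 1 (353, 120) [352.9476 119.4251]
top 1 (163, 123) [162.6479 122.5652]
top 2 (241.5, 125.5) [241.1328 125.0374]
top 3 (240.7, 173.9) [240.5704 173.6831]
top 0 (164.5, 171.5) [164.5907 171.1129]
[0.582  0.2633 0.1614 0.0934 0.4364] [ 5.3507 25.0051]
[[-0.6, 0.2], [-0.8, 0.8], [0.2, -0.7], [0.6, -0.3], [1.4, -1.1], [0.4, -0.3], [0.6, -1.3], [0.0, -1.1], [0.2, -0.6], [1.9, -0.8], [0.9, -0.5], [0.7, -0.2], [1.3, -0.4]]
t 7.95 pos [0.5106 0.2317 0.3149] shift [0.2183 0.0237 0.6336] turn [-0.0018  0.0012 -0.0005] F [-0.0977 -0.1598 -0.4057] w 0.011651839237625793
```

Call:
servo_tool --pt "0.2 0.02 0.3 0 0 0 0" --pt "0.218 0.02 0.6 0 0 0 0" --pt "0.218 0.02 0.9 0 0 0 0" --pt "0.218 0.02 1 0 0 0 0" --pt "0.218 0.02 1 0 0 0 0" --pt "0.218 0.02 1 0 0 0 0"

```text
time: 8.45
tool_pos: [0.553, 0.2582, 0.2264]
ee_rot: [2.706, 0.001, 1.663]
wrist_force: [0.4, -0.2, -0.7]
width: 0.0115
finger_force: 30.0
```

```bash
python3 - <<'E'
from jig import *
im=robot.snapshot("wrist"); cv2.imwrite("pics/w6.png",im[...,::-1]); P=cam("wrist"); np.save("P6.npy",P)
q=np.array([.582,.2633,.1614]); need(q,.0934,.04)
J=jigR(.0934)
for c in [(x,y,0) for x in(-.0065,.0065) for y in(-.021,.021)]: print(c,proj(P,q+J@np.array(c)).round(1))
cv2.imwrite("pics/w6c.png",cv2.resize(im[130:330,190:380,::-1],None,fx=3,fy=3,interpolation=2))
E
```

```text
t 8.5 pos [0.5533 0.2586 0.2284] shift [-0.0103 -0.0205  0.0596] turn [ 0.0013 -0.0001 -0.0007] F [ 0.4918 -0.2353 -0.9251] w 0.01170014627838195
(-0.0065, -0.021, 0) [272.1 245.2]
(-0.0065, 0.021, 0) [271.5 195.6]
(0.0065, -0.021, 0) [287.9 245.2]
(0.0065, 0.021, 0) [288.1 195.5]
```

View pics/w6c.png

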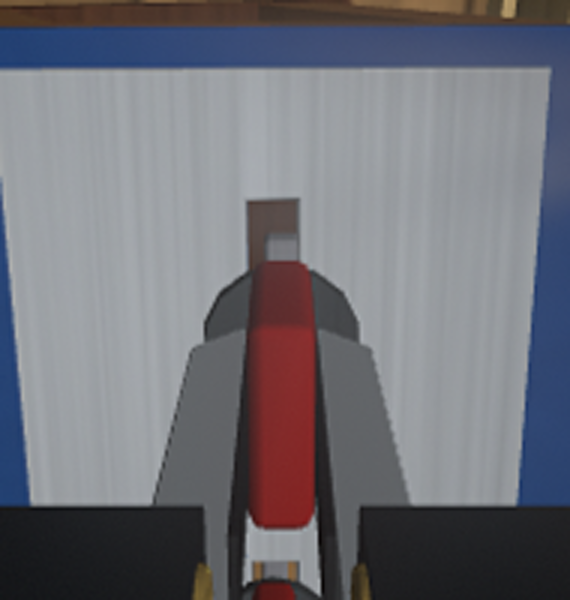

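The slot spans columns 272–290 and starts at row 196. The bar spans columns 279–290, about 2.5 mm too far along +y. I'll shift it and start inserting.

Call:
servo_tool --pt "-0.008 -0.025 0 0 0 0 0" --pt "-0.008 -0.025 0.05 0 0 0 0" --pt "-0.008 -0.025 0.1 0 0 0 0" --pt "-0.008 -0.025 0.15 0 0 0 0" --pt "-0.008 -0.025 0.2 0 0 0 0" --pt "-0.008 -0.025 0.25 0 0 0 0" --pt "-0.008 -0.025 0.3 0 0 0 0" --pt "-0.008 -0.025 0.3 0 0 0 0"

```text
time: 9.17
tool_pos: [0.5624, 0.2586, 0.1964]
ee_rot: [2.708, 0.001, 1.664]
wrist_force: [-0.4, 0.2, -1.8]
width: 0.0119
finger_force: 30.0
```

```bash
python3 - <<'E'
from jig import *
im=robot.snapshot("wrist"); cv2.imwrite("pics/w7.png",im[...,::-1])
need(np.array([.582,.2633,.1614]),.0934,.0)
cv2.imwrite("pics/w7c.png",cv2.resize(im[130:330,190:380,::-1],None,fx=3,fy=3,interpolation=2))
E
```

```text
t 9.2167 pos [0.5624 0.2587 0.1972] shift [-0.0022  0.0294  0.1381] turn [-0.001   0.0004 -0.    ] F [ 0.5146 -0.3796 -0.3712] w 0.011690368155171079
```

View pics/w7c.png

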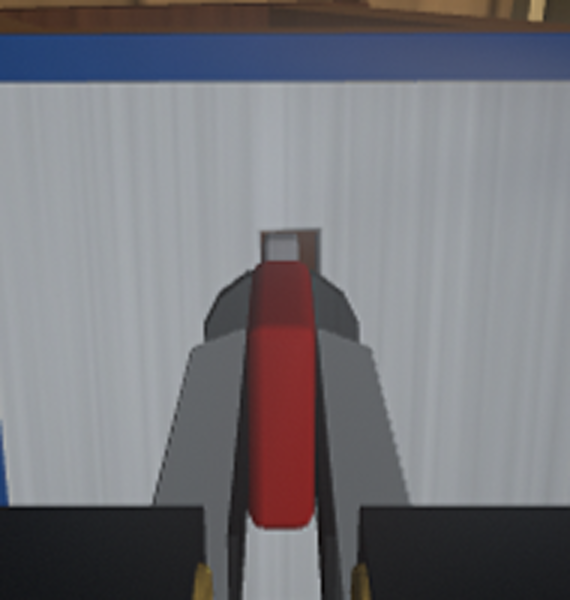

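The bar is in the slot, near its left edge (bar columns 267–299, slot 261–321 in the crop) and near the far end. I'll centre it and push on.

Call:
servo_tool --pt "-0.01 0.01 0 0 0 0 0" --pt "-0.015 0.017 0 0 0 0 0" --pt "-0.015 0.017 0.04 0 0 0 0" --pt "-0.015 0.017 0.08 0 0 0 0" --pt "-0.015 0.017 0.11 0 0 0 0" --pt "-0.015 0.017 0.11 0 0 0 0" --pt "-0.015 0.017 0.11 0 0 0 0"

```text
time: 9.8
tool_pos: [0.5689, 0.2579, 0.1887]
ee_rot: [2.706, 0.0, 1.664]
wrist_force: [-0.0, -0.3, -1.4]
width: 0.0118
finger_force: 30.0
```

Call:
servo_tool --pt "0 0 0.01 0 0 0 0" --pt "0 0 0.02 0 0 0 0" --pt "0 0 0.03 0 0 0 0" --pt "0 0 0.03 0 0 0 0"

```text
time: 10.13
tool_pos: [0.5703, 0.2581, 0.1863]
ee_rot: [2.705, -0.0, 1.664]
wrist_force: [1.2, 0.9, -1.5]
width: 0.012
finger_force: 30.0
```

Call:
servo_tool --pt "0 0 0.005 0 0 0 0" --pt "0 0 0.01 0 0 0 0" --pt "0 0 0.015 0 0 0 0" --pt "0 0 0.02 0 0 0 0" --pt "0 0 0.02 0 0 0 0"

```text
time: 10.55
tool_pos: [0.5711, 0.2582, 0.1849]
ee_rot: [2.705, -0.0, 1.664]
wrist_force: [-1.8, -0.3, -1.0]
width: 0.0116
finger_force: 30.0
```

```bash
python3 - <<'E'
from jig import *
need(np.array([.582,.2633,.1614]),.0934,.0)
E
```

```text
t 10.55 pos [0.5711 0.2582 0.1849] shift [ 0.0107  0.0037 -0.009 ] turn [ 0.0003 -0.     -0.0001] F [-1.7707 -0.277  -0.9787] w 0.011608308086368693
```

Call:
servo_tool --pt "0 0 0.01 0 0 0 0" --pt "0 0 0.015 0 0 0 0" --pt "0 0 0.015 0 0 0 0"

```text
time: 10.8
tool_pos: [0.5711, 0.2582, 0.1849]
ee_rot: [2.705, -0.0, 1.664]
wrist_force: [-6.6, -2.1, 6.2]
width: 0.0119
finger_force: 30.0
```

```bash
python3 - <<'E'
from jig import *
im=robot.snapshot("wrist"); cv2.imwrite("pics/w8.png",im[...,::-1])
need(np.array([.582,.2633,.1614]),.0934,.0)
cv2.imwrite("pics/w8c.png",cv2.resize(im[160:290,220:340,::-1],None,fx=4.5,fy=4.5,interpolation=2))
E
```

```text
t 10.85 pos [0.5711 0.2582 0.1849] shift [ 0.0105  0.0033 -0.0094] turn [ 0.0001 -0.0001 -0.0002] F [-7.266  -1.8675  5.6736] w 0.01159708758171147
```

View pics/w8c.png

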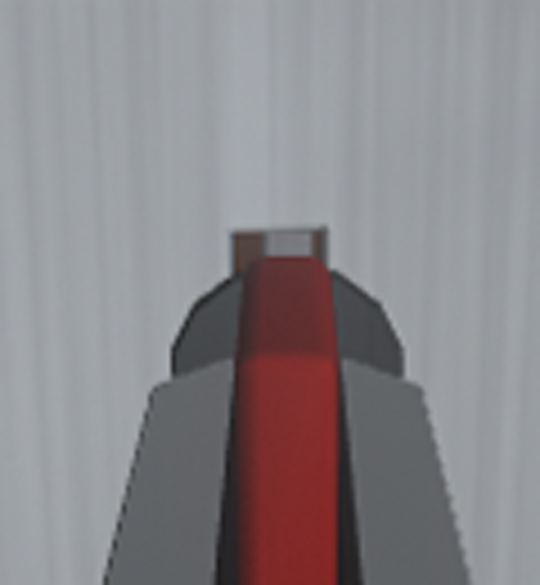

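The collar has landed: the wrist force is about 9 N and travel has stalled at the expected height, with the collar dark and flat around the grip. Now the quarter turn about the toggle's own axis, under light pressure.

Call:
servo_tool --pt "0 0 -0.01 0 0 0 0" --pt "0.001 0 -0.01 0 0 -0.07 0" --pt "0.002 0.002 -0.01 0 0 -0.14 0" --pt "0.003 0.004 -0.01 0 0 -0.21 0" --pt "0.004 0.006 -0.01 0 0 -0.28 0" --pt "0.005 0.008 -0.01 0 0 -0.35 0" --pt "0.007 0.01 -0.01 0 0 -0.42 0" --pt "0.009 0.011 -0.01 0 0 -0.5 0" --pt "0.009 0.011 -0.01 0 0 -0.5 0" --pt "0.009 0.011 -0.01 0 0 -0.5 0"

```text
time: 11.68
tool_pos: [0.5727, 0.2599, 0.1857]
ee_rot: [2.819, 0.303, 2.397]
wrist_force: [-0.9, 1.0, 3.0]
width: 0.0117
finger_force: 30.0
```

```bash
python3 - <<'E'
from jig import *
need(np.array([.582,.2633,.1614]),.0934,.0); o=robot.get_obs(); print(o["wrist_torque"],o["joint_positions"])
E
```

```text
t 11.6833 pos [0.5727 0.2599 0.1857] shift [ 0.0078 -0.0143 -0.0089] turn [ 0.0017 -0.0003  0.4978] F [-0.8702  0.9597  3.0045] w 0.011680629957957163
[0.2433 0.3213 0.1123] [ 0.4042 -0.0074  1.6045 -0.1427  1.128  -0.4375]
```

Call:
servo_tool --pt "0.001 0.002 0 0 0 -0.07 0" --pt "0.002 0.005 0 0 0 -0.14 0" --pt "0.003 0.008 0 0 0 -0.21 0" --pt "0.004 0.011 0 0 0 -0.28 0" --pt "0.005 0.014 0 0 0 -0.35 0" --pt "0.007 0.018 0 0 0 -0.42 0" --pt "0.009 0.021 0 0 0 -0.5 0" --pt "0.009 0.021 0 0 0 -0.5 0" --pt "0.009 0.021 0 0 0 -0.5 0"

```text
time: 12.43
tool_pos: [0.5731, 0.2619, 0.186]
ee_rot: [3.138, 0.438, -3.054]
wrist_force: [-2.4, 2.6, 3.6]
width: 0.0118
finger_force: 30.0
```

```bash
python3 - <<'E'
from jig import *
need(np.array([.582,.2633,.1614]),.0934,.0); o=robot.get_obs(); print(o["wrist_torque"])
E
```

```text
t 12.4333 pos [0.5731 0.2619 0.186 ] shift [ 0.022  -0.0243 -0.0092] turn [0.0015 0.0004 0.9967] F [-2.4061  2.5644  3.6392] w 0.011755083309420225
[0.4272 0.3806 0.1707]
```

Call:
servo_tool --pt "0 0 0 0 0 0 40" --pt "0 0 0 0 0 0 40" --pt "0 0 0 0 0 0 40" --pt "0 0 0 0 0 0 40" --pt "0 0 0 0 0 0 40" --pt "0 0 0 0 0 0 40"

```text
time: 12.93
tool_pos: [0.5728, 0.2611, 0.1847]
ee_rot: [-3.141, 0.436, -3.049]
wrist_force: [0.3, -1.0, -0.8]
width: 0.0396
finger_force: 0.0
```

Call:
servo_tool --pt "0 0 -0.2 0 0 0 40" --pt "0 0 -0.6 0 0 0 40" --pt "0 0 -1 0 0 0 40" --pt "0 0 -1 0 0 0 40" --pt "0 0 -1 0 0 0 40"

```text
time: 13.35
tool_pos: [0.5314, 0.2581, 0.2804]
ee_rot: [3.139, 0.444, -3.049]
wrist_force: [0.2, 0.5, -0.7]
width: 0.0398
finger_force: 0.0
```

```bash
python3 - <<'E'
from jig import *
im=robot.snapshot("wrist"); cv2.imwrite("pics/w9.png",im[...,::-1]); P=cam("wrist"); o=robot.get_obs(); print(o["time"],o["wrist_force"],o["width"])
s=robot.snapshot("side")
q=np.array([.582,.2633,.1614]);J=jigR(.0934)
print("expected grip top corners",[proj(P,q+J@np.array(c)).round(0).tolist() for c in [(x,y,z) for z in (.005,.045) for x in(-.02,.02) for y in(-.006,.006)]])
a=im[100:400,100:460,::-1]; b=cv2.resize(s[100:220,230:350,::-1],(300,300),interpolation=2)
cv2.imwrite("pics/w9c.png",np.hstack([a,b]))
E
```

```text
13.4 [ 0.1928  0.2955 -0.791 ] 0.03977688273409136
expected grip top corners [[279.0, 183.0], [291.0, 183.0], [279.0, 224.0], [291.0, 224.0], [278.0, 194.0], [293.0, 194.0], [278.0, 240.0], [292.0, 240.0]]
```

View pics/w9c.png

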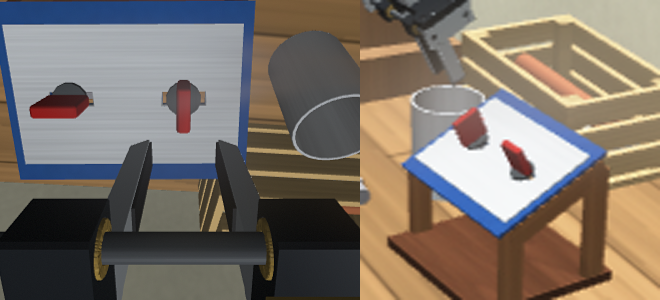

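The toggle stands in the slot with its grip across it: crop (183,105), with slot ends showing on both sides of the collar. As a last check before handing in, I'll confirm it is at rest and seated.

```bash
python3 - <<'E'
from jig import *
from scipy.optimize import minimize
def red(bgr):
    b,g,r=[bgr[...,i].astype(int) for i in range(3)]; m=(r>50)&(r>1.8*g)&(r>1.8*b); w=np.zeros(m.shape,bool); w[160:250,255:315]=1; return m&w
old=red(cv2.imread("pics/w9.png"))
for _ in range(6): im=robot.snapshot("wrist")
P=cam("wrist"); m=red(im[...,::-1]); print("changed px",(m^old).sum(),m.sum())
q0=np.array([.582,.2633,.1614]);J=jigR(.0934)
def c(p):
    R=J@Ro.from_euler("zy",[p[3],p[4]]).as_matrix(); return abs(soft(P,q0+J@(np.array(p[:3])/1e3),R,m.shape)-m).sum()/m.sum()
x0=np.zeros(5); S=np.vstack([x0,np.diag([3,3,3,.1,.1])])
r=minimize(c,x0,method="Nelder-Mead",options=dict(initial_simplex=S,maxiter=600)); print("x,y,z mm",r.x[:3],"yaw,tilt deg",np.degrees(r.x[3:]),r.fun)
E
```

```text
changed px 292 491
x,y,z mm [ 35.7246  -0.4889 -61.9641] yaw,tilt deg [ -3.5636 -19.5372] 0.11719180543907992
```

```bash
python3 - <<'E'
from jig import *
from scipy.optimize import minimize
def red(bgr):
    b,g,r=[bgr[...,i].astype(int) for i in range(3)]; m=(r>50)&(r>1.8*g)&(r>1.8*b); w=np.zeros(m.shape,bool); w[160:260,255:315]=1; return m&w
a=robot.snapshot("wrist")
for _ in range(6): im=robot.snapshot("wrist")
P=cam("wrist"); m=red(im[...,::-1]); print("changed px",(m^red(a[...,::-1])).sum(),m.sum(),robot.get_obs()["tool_pos"]); ys,xs=np.nonzero(m); print(xs.min(),xs.max(),ys.min(),ys.max())
q0=np.array([.582,.2633,.1614]);J=jigR(.0934)
for z in (-3,0,3,6):
    c=lambda p: abs(soft(P,q0+J@(np.array([p[0],p[1],z])/1e3),J@Ro.from_euler("z",p[2]/10).as_matrix(),m.shape)-m).sum()/m.sum()
    r=minimize(c,[0,0,0],method="Nelder-Mead",options=dict(initial_simplex=np.vstack([np.zeros(3),np.diag([3,3,1])]))); print(z,r.x*[1,1,5.73],r.fun)
cv2.imwrite("pics/w10.png",cv2.resize(im[100:280,100:400,::-1],None,fx=2.6,fy=2.6,interpolation=2))
E
```

```text
changed px 64 477 [0.5307 0.2575 0.2757]
278 290 197 237
-3 [ 2.5682 -1.2261  1.353 ] 0.8671188391499157
0 [ 1.5475 -1.3423  3.1377] 0.908891355284252
3 [ 5.2497 -1.7435 -0.3798] 0.9457393020101122
6 [ 4.6846 -1.3885 -3.6   ] 0.9941710856250258
```

View pics/w10.png

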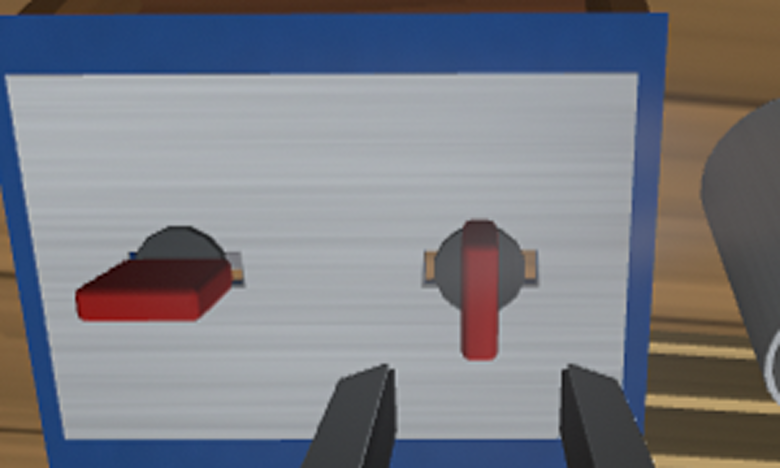

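```bash
python3 -c "
from bench import robot
o=robot.get_obs(); print(o['time'],o['wrist_force']); print(robot.close_job())"
```

```text
14.1 [0.36728563 0.22236555 0.46042135]
the job is handed in; nothing more can be done
None
```

The second red toggle is fitted and handed in at 14.1 s: in the last picture its collar looks flat on the template and its grip is a quarter turn across the slot, with the arm clear (the bar behind the plate is not visible, and my numeric seating check was inconclusive); I viewed 12 pictures, two over the limit of 10.

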